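Shut the board carrier and turn it over to the solder side

ROBOT

A 6-joint arm with a two-finger parallel gripper is mounted at the origin on a cart in front of the work surface, level with it; the furniture and walls round the work are solid. World frame = base frame: x ahead of the robot, y to its left, z up, the work surface at z = 0. Lengths are in mm, angles in rad, forces in N, time in s.
With the tool pointing down it reaches from about 350 to 875 mm from the base axis. Payload 4.2 kg.
Tool frame: the origin (TCP) lies at the very end of the fingers, on their centre line; the grasp point (between the pads) lies 19 mm behind it; z points along the fingers, y is the direction in which the jaws open and shut (so a half turn about z gives the same grasp; the last joint's range is limited). The gripper opens to 85 mm and grips with 20 to 120 N. Pads are 22 mm wide; open, the fingers measure 114 mm over their backs; the gripper's body (76 mm by 85 mm) begins 54 mm behind the grasp point. The pads swing forward as they close: fully open they stand 13 mm farther back than shut.
Start: joints at [1.478, 0.385, 0.008, 0, -1.194, -0.259], TCP at [215.335, 586.711, 194.112] pointing down, gripper open.
Joint ranges: [-3.14, 3.14], [-1.21, 2.06], [-1.07, 1.41], [-3.16, 2.05], [-2.99, -0.16], [-3.1, 3.1]. Speed limits (rad/s): [2.79, 2.79, 3.14, 3.14, 3.14, 3.14].

INTERFACE

Orientations are given as a unit quaternion [x, y, z, w].
In Python, from bench import arm, optics, job gives the robot as it stands.
- The arm moves only by the tool send_rows, never from a script. Its argument "steps" is a list that holds one entry, the list of rows, each a list of 5 numbers: the shift along the tool's x, y, z in cm, then the turn about the tool's z in rad, then the opening, from 0 (shut) to 1 (fully open). A call has 1 to 10 rows; each row shifts and turns the pose as measured when the row begins, along the tool's axes as they then stand; what a row does not reach is not made up. A row lasts 1/12 s, in which the tool goes at most 41.7 mm and 7.16 degrees, less where a joint would pass 70% of its speed; a pose out of reach is approached as far as the arm can. A call with a gripper value outside its range is refused whole. The fingers move at their own pace and stop on an object; the grip force is fixed at half the most. Time passes only in rows, so rows that do not move let the fingers close. It gives the time, the measured TCP pose, the force and the opening at its end, in the units of the state.
- arm.read_state(): the state, without advancing time (a new reading comes with each control period).
- optics.get_image(name): name is "side" or "top" or "wrist"; returns (picture, depth): 384x512x3 uint8, blue, green, red; 384x512 float32, mm along the optical axis (not along the pixel's ray), 0 where there is no reading.
- optics.get_calibration(name): a dict with "K" (3x3 intrinsics, pixels), "rvec" (rotation vector, rad) and "tvec" (3), from world to camera coordinates, as OpenCV has them; the wrist camera has in their place "hand_eye" (4x4, takes a point from camera to tool coordinates, whose origin is the TCP and whose axes are the flange's). Camera axes: x right, y down, z forward; pixel columns grow to the right and rows downward; lengths in mm; the calibration is good to about 2 mm. A picture is of the moment at which its call begins: read the wrist's pose just before it. get_calibration takes no time and is no camera call.
- job.job_done(): hands the job in, once; it reports no verdict.
The state is a dict: "clock": time; "joints": joint angles; "joint_vel": joint speeds; "joint_efforts": joint torques, N m; "position": TCP position; "ee_rot": TCP orientation; "contact_force": force on the tool from outside, world axes, zero at the start; "wrist_torque": the same for the moment, N m; "gripper_width": finger opening in mm.
Only numpy, scipy, OpenCV 4.12 (cv2) and the standard library are available. Lean on these libraries where they do the work, as an engineer would, in place of code of your own. Each camera call takes 0.05 s, during which the arm holds its last target. There are 200 camera calls.

TASK

The circuit board lies loose in the turn-over carrier. With the fingertips only, gripping nothing, push the open cover over onto the carrier and press its free edge down until the catch holds it; then turn the carrier over by pushing on it, near edge down and far edge up and over towards the robot, through the full half turn to its other stop, so that the board lies solder side up. Do not touch or spill the board, and leave the other things on the bench alone.

Things in the scene. Friction and masses are not known exactly. Their poses are not given: they have to be found in the camera images.
- stand: Turn-over stand for circuit boards, bare aluminium, fixed to the bench: foot plate 150 (x) x 172 (y) x 11 mm, two upright cheeks at y = +-73.5 mm (7 mm thick, 56 mm wide in x, 108 mm high) that bear the carrier. Origin under the middle of the foot plate; x points from the carrier's near edge to its far edge as it first lies, y along the trunnion axis, z up.
- axis (a point): Middle of the trunnion axis, 90 mm above the bench, along the stand's y. The carrier is a plate 104 (x) x 116 (y) mm, from 10 mm below the axis to 5 mm above it; the nest, 48 x 78 mm, is open through its middle, save for ledges at its two y ends; solid rails 28 mm wide run along its near and far edges.
- carrier (a joint): Angle of the black carrier about the trunnion axis, rad. 0: level, nest up, at its stop (the far edge cannot go down). It grows as the near edge (thumb bar) goes down and the far edge rises and comes over towards the stand's -x; pi: level, upside down, at the other stop. Friction of about 0.16 N m holds it wherever it is left.
- cover (a joint): Angle of the cover against the carrier, rad. 0: shut flat. It starts at 1.6 to 1.85, open and leaning a little to the near side (stop 1.92); hinge friction 0.015 N m. Pushed some 0.5 rad past upright it sinks by itself until its free edge rests on the sprung catch, about 0.1 rad from shut; some 5 to 10 N down at the free edge snaps it in. Unlatched it drops open when upside down.
- cover_hinge (a point): Middle of the cover's hinge line, on the carrier's near rail: 49 mm to the near side of the trunnion axis, 8.5 mm above it. Its x axis points along the cover to its free edge. The cover is an aluminium frame 99 mm from hinge to free edge, 104 mm wide in y, 4 mm thick, with a 44 x 68 mm window that begins 27 mm from the hinge.
- cover_lip (a point): Middle of the cover's free edge, 99 mm from the hinge, half-way through its thickness. When shut it lies under the roller of the catch: a sprung steel blade 18 mm wide (y) at the middle of the carrier's far edge, 49 to 58 mm from the trunnion axis, reaching 17 mm above it. The blade gives way by itself as the edge is pressed down.
- thumb_bar (a point): Middle of the steel thumb bar on the carrier's near edge: a round bar 10 mm thick, 100 mm long (y), 62 mm from the trunnion axis.
- far_rail (a point): Point on the underside of the carrier's far rail, 40 mm from the trunnion axis, midway along y; the rail's underside is flat from 24 to 52 mm from the axis. Its z axis points out of the carrier's nest side.
- nest (a point): Point of the carrier where the board's origin belongs (on the carrier's middle line, 9.2 mm to the underside from the trunnion axis); its z axis points out of the nest side.
- board: Green circuit board 45 x 75 x 13 mm with parts on top and two foot strips below, loose in the carrier's nest with about 1.5 mm of play. Origin: under the middle of its feet, z out of the component side.
- flux_bottle: Small flux bottle with needle cap, 40 mm wide, 100 mm high, standing on the bench. Origin under its middle. Leave it alone.
- spool_tin: Solder reel with yellow flanges, 48 mm wide, 58 mm high, standing on the bench. Origin under its middle. Leave it alone.
- long_nose: Long-nose pliers with yellow grips, 149 x 75 x 12 mm, lying on the bench. Leave them alone.
- side_cutters: Side cutters with red grips, 129 x 75 x 12 mm, lying on the bench. Leave them alone.
- tester: Black pocket tester, 100 x 62 x 25 mm, lying on the bench. Leave it alone.
Not all that is in view belongs to the job. Leave any brown or purple look-alike of the board alone.

How it is judged:
By the outcome, as a careful person would: the job done as asked, in the order asked, and still so for the second after the job is handed in, with the robot touching nothing.
It also fails if it takes over 54 s, if anything falls off the work surface, if the arm or the gripper's body presses on something with over 40 N, if the wrist force passes 120 N, or if a joint passes its speed limit or range.

## Working session

There is one attempt and no reset: what is moved stays moved. The work goes in short steps, Python scripts to look and compute and a tool call to move; the robot and the scene stay as the last step left them, time stands still between calls to the robot, and variables do not carry over. Pictures are saved under pics/ and viewed, about 8 in all and at most 12, crops included, and the job is handed in when it is done.

Besides the shell and the picture viewer there is one more tool, called after "Call:" as name(argument=value, ...), one argument or row to a line, values as JSON. send_rows: Moves the arm, as the interface text tells. Its arguments: {"type":"object","properties":{"steps":{"type":"array","items":{"type":"array","items":{"type":"array","items":{"type":"number"}}}}},"required":["steps"]}

```bash
ls; mkdir -p pics; cat > h.py <<'E'
import numpy as np, cv2
from scipy.spatial.transform import Rotation as R
from bench import arm, optics, job
def cloud(name):
    s=arm.read_state(); im,d=optics.get_image(name); c=optics.get_calibration(name); K=np.array(c["K"])
    v,u=np.indices(d.shape); P=np.stack([(u-K[0,2])/K[0,0]*d,(v-K[1,2])/K[1,1]*d,d],-1)
    if "rvec" in c:
        r=R.from_rotvec(np.ravel(c["rvec"])).as_matrix(); W=(P-np.ravel(c["tvec"]))@r
    else:
        H=np.array(c["hand_eye"]); W=P@H[:3,:3].T+H[:3,3]
        W=R.from_quat(s["ee_rot"]).apply(W.reshape(-1,3)).reshape(P.shape)+np.array(s["position"])
    W[d==0]=np.nan
    return im,W
E
python3 - <<'E'
from h import *
print(arm.read_state())
a,W=cloud("top"); b,V=cloud("side")
np.savez("c0.npz",a=a,W=W,b=b,V=V)
cv2.imwrite("pics/0.png",np.vstack([cv2.resize(a,(400,300)),cv2.resize(b,(400,300))]))
cv2.imwrite("pics/top.png",a);cv2.imwrite("pics/side.png",b)
E
```

```text
pics
{'clock': 0.0, 'joints': array([ 1.47761330e+00,  3.85546080e-01,  6.64020672e-03, -5.08576865e-04,
       -1.19398459e+00, -2.58619129e-01]), 'joint_vel': array([ 0.00016372, -0.00096198, -0.00182091, -0.00168759, -0.00091156,
       -0.00133931]), 'joint_efforts': array([-2.67365440e-04, -3.92283010e+01,  1.88397700e+01,  4.18614015e+00,
       -4.65971432e-03, -2.65374815e-06]), 'position': array([215.1119552 , 586.1165605 , 193.03219006]), 'ee_rot': array([ 9.84552266e-01, -1.75087646e-01, -1.49029257e-04,  1.06301621e-03]), 'contact_force': array([-0.1520495 , -0.84648366, -0.13876271]), 'wrist_torque': array([-0.02424028,  0.00098911, -0.04626184]), 'gripper_width': 85.38257968819745}
```

View pics/top.png

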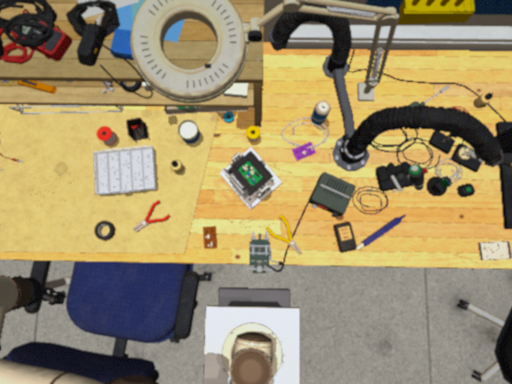

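View pics/side.png

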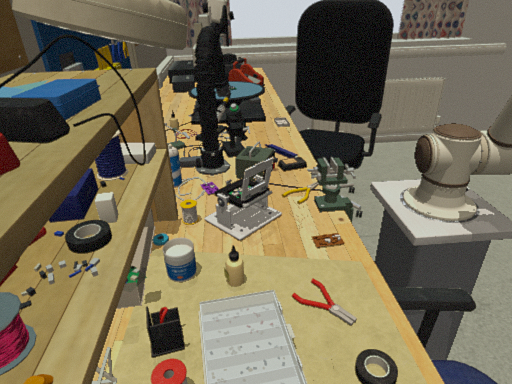

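```bash
python3 - <<'E'
from h import *
z=np.load("c0.npz");W=z["W"];V=z["V"]
for n,u,v in [("board",250,173),("bottle?",177,166),("reel",254,132),("purple",303,151),("brown",209,237),("pl",285,230),("tester",345,235),("vise",260,250),("box",332,194),("bottle2",320,110),("lamp",350,150)]:
    print(n,np.round(np.nanmedian(W[v-1:v+2,u-1:u+2].reshape(-1,3),axis=0)))
m=(W[...,2]>3)
sub=W[140:215,212:292].reshape(-1,3); col=z["a"][140:215,212:292].reshape(-1,3)
for lo,hi in [(6,16),(80,100),(100,112),(112,210)]:
    k=(sub[:,2]>lo)&(sub[:,2]<hi); p=sub[k][:,:2].astype(np.float32)
    print(lo,hi,k.sum(),cv2.minAreaRect(p), cv2.boxPoints(cv2.minAreaRect(p)).round().tolist())
a=cv2.resize(z["a"][130:220,200:300],None,fx=5,fy=5,interpolation=2)
b=cv2.resize(z["b"][140:250,195:305],None,fx=4,fy=4,interpolation=2)
a=cv2.resize(a,(400,360)); b=cv2.resize(b,(360,360))
cv2.imwrite("pics/c.png",np.hstack([a,b]))
E
```

```text
board [595.  14.  90.]
bottle? [622. 266.  65.]
reel [754.   4.  43.]
purple [ 694. -172.   10.]
brown [384. 154.   7.]
pl [ 413. -110.   -4.]
tester [ 397. -311.   24.]
vise [339. -23. 117.]
box [ 529. -260.   85.]
bottle2 [ 805. -217.  130.]
lamp [ 670. -314.  117.]
6 16 645 ((603.1731567382812, 10.76031494140625), (260.98779296875, 282.9200439453125), 0.6814921498298645) [[471.0, 151.0], [474.0, -132.0], [735.0, -129.0], [732.0, 154.0]]
80 100 1040 ((592.8754272460938, 18.466217041015625), (160.890380859375, 124.07963562011719), 41.57612991333008) [[492.0, 11.0], [574.0, -81.0], [694.0, 25.0], [612.0, 118.0]]
100 112 127 ((599.9757080078125, 13.394462585449219), (158.8756103515625, 107.26837921142578), 40.68764877319336) [[505.0, 2.0], [575.0, -79.0], [695.0, 25.0], [625.0, 106.0]]
112 210 152 ((591.3230590820312, 24.36286163330078), (103.46768188476562, 124.0798568725586), 43.03119659423828) [[511.0, 34.0], [596.0, -56.0], [671.0, 14.0], [587.0, 105.0]]
```

View pics/c.png

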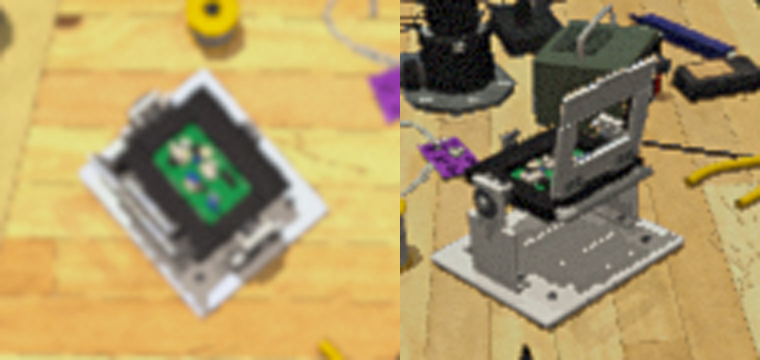

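```bash
cat >> h.py <<'E'
def proj(name,X):
    c=optics.get_calibration(name)
    return cv2.projectPoints(np.array(X,float),np.ravel(c["rvec"]),np.ravel(c["tvec"]),np.array(c["K"]),None)[0][:,0]
E
python3 - <<'E'
from h import *
from scipy.optimize import least_squares
z=np.load("c0.npz");W=z["W"]
px=np.array([(251.2,147.5),(282,181.2),(250,208.7),(220,172.5)])
loc=np.array([(75,86,11),(75,-86,11),(-75,-86,11),(-75,86,11)],float)
def T(q,L): 
    c,s=np.cos(q[2]),np.sin(q[2]); L=np.asarray(L); return np.stack([q[0]+c*L[...,0]-s*L[...,1],q[1]+s*L[...,0]+c*L[...,1],L[...,2]],-1)
r=least_squares(lambda q:(proj("top",T(q,loc))-px).ravel(),[600,13,-.8]); q=r.x
print(q,r.fun)
# points in stand frame
for n in "WV":
    P=z[n].reshape(-1,3); P=P[~np.isnan(P[:,0])]
    d=P[:,:2]-q[:2]; c,s=np.cos(q[2]),np.sin(q[2])
    S=np.c_[d[:,0]*c+d[:,1]*s,-d[:,0]*s+d[:,1]*c,P[:,2]]
    k=(abs(S[:,0])<140)&(abs(S[:,1])<110); S=S[k]
    for lo,hi in [(6,16),(80,92),(92,100),(100,112),(112,140),(140,170),(170,220)]:
        p=S[(S[:,2]>lo)&(S[:,2]<hi)&(abs(S[:,0])<95)&(abs(S[:,1])<95)]
        if len(p)>4: print(n,lo,hi,len(p),np.percentile(p,[3,50,97],axis=0).round().tolist())
    np.save("S%s.npy"%n,S)
E
```

```text
[596.08772599  13.00220997  -0.85052409] [-0.00432756 -1.51728955  0.72330811  0.71028517  0.29565784  0.62132309
 -1.0282316   0.10527068]
W 6 16 577 [[-75.0, -81.0, 6.0], [-28.0, -47.0, 10.0], [72.0, 86.0, 15.0]]
W 80 92 425 [[-66.0, -54.0, 82.0], [-4.0, -2.0, 89.0], [45.0, 56.0, 92.0]]
W 92 100 615 [[-47.0, -56.0, 92.0], [3.0, 2.0, 95.0], [48.0, 60.0, 99.0]]
W 100 112 127 [[-51.0, -74.0, 100.0], [-2.0, 7.0, 104.0], [52.0, 80.0, 111.0]]
W 112 140 47 [[-58.0, -48.0, 114.0], [-55.0, 5.0, 124.0], [-49.0, 44.0, 138.0]]
W 140 170 26 [[-64.0, -49.0, 142.0], [-59.0, 1.0, 159.0], [-54.0, 52.0, 167.0]]
W 170 220 79 [[-73.0, -46.0, 172.0], [-70.0, 2.0, 192.0], [-65.0, 51.0, 199.0]]
V 6 16 1295 [[-78.0, -71.0, 7.0], [-31.0, 10.0, 10.0], [59.0, 86.0, 14.0]]
V 80 92 365 [[-71.0, -45.0, 81.0], [-41.0, 23.0, 89.0], [41.0, 81.0, 92.0]]
V 92 100 493 [[-65.0, -60.0, 92.0], [-2.0, 19.0, 94.0], [46.0, 81.0, 99.0]]
V 100 112 181 [[-59.0, -72.0, 100.0], [-21.0, 9.0, 105.0], [48.0, 79.0, 111.0]]
V 112 140 173 [[-63.0, -47.0, 113.0], [-60.0, 4.0, 122.0], [-56.0, 53.0, 139.0]]
V 140 170 133 [[-71.0, -49.0, 141.0], [-67.0, -31.0, 155.0], [-58.0, 53.0, 170.0]]
V 170 220 247 [[-76.0, -46.0, 170.0], [-73.0, 7.0, 184.0], [-70.0, 52.0, 196.0]]
```

Call:
send_rows(
  steps=[
    [[0, 0, 0, 0.1, 0], [0, 0, 0, 0.1, 0], [0, 0, 0, 0.1, 0], [0, 0, 0, 0.1, 0], [0, 0, 0, 0.1, 0], [3.5, 0.6, 0, 0, 0], [3.5, 0.6, 0, 0, 0], [3.5, 0.6, 0, 0, 0], [3.5, 0.6, 0, 0, 0], [3.5, 0.6, 0, 0, 0]],
  ],
)

```text
clock: 0.93
position: [302.3, 429.2, 185.7]
ee_rot: [0.907, -0.421, 0.001, 0.007]
contact_force: [1.0, -1.2, -0.3]
gripper_width: -0.2
```

Call:
send_rows(
  steps=[
    [[3.6, 0.5, 0, 0, 0], [3.6, 0.5, 0, 0, 0], [3.6, 0.5, 0, 0, 0], [3.6, 0.5, 0, 0, 0], [3.6, 0.5, 0, 0, 0], [3.6, 0.5, 0, 0, 0], [3.6, 0.5, 0, 0, 0], [3.6, 0.5, 0, 0, 0], [3.6, 0.5, 0, 0, 0], [0, 0, 0, 0, 0]],
  ],
)

```text
clock: 1.77
position: [481.8, 131.6, 186.5]
ee_rot: [0.906, -0.422, -0.0, 0.01]
contact_force: [-0.0, -0.2, 0.3]
gripper_width: 0.1
```

```bash
cat >> h.py <<'E'
Q=np.array([596,13,-.85])
def stand(P):
    P=np.asarray(P,float); d=P[...,:2]-Q[:2]; c,s=np.cos(Q[2]),np.sin(Q[2])
    return np.stack([d[...,0]*c+d[...,1]*s,-d[...,0]*s+d[...,1]*c,P[...,2]],-1)
def st():
    s=arm.read_state(); r=R.from_quat(s["ee_rot"]); x=r.as_matrix()[:,0]
    print(round(s["clock"],2),"stand",stand(s["position"]).round(1),"yaw",round(np.arctan2(x[1],x[0]),3),"toolz",r.as_matrix()[:,2].round(3),"F",s["contact_force"].round(1),"j",s["joints"].round(2))
E
python3 - <<'E'
from h import *
st()
im,W=cloud("wrist"); S=stand(W)
cv2.imwrite("pics/w1.png",im)
E
```

```text
1.77 stand [-164.5   -7.5  186.5] yaw -0.872 toolz [-0.01  -0.018 -1.   ] F [-0.  -0.2  0.3] j [ 0.6   0.19 -0.3   0.01 -1.11  0.1 ]
```

View pics/w1.png

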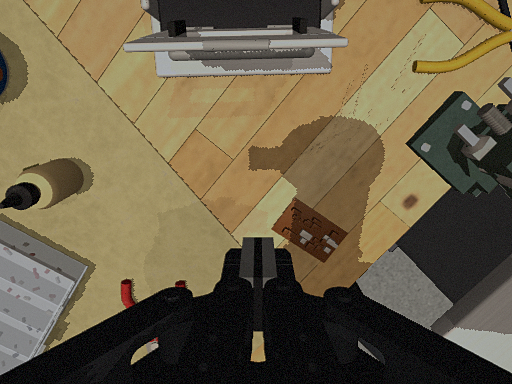

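```bash
python3 - <<'E'
from h import *
im,W=cloud("wrist"); S=stand(W).reshape(-1,3); S=S[~np.isnan(S[:,0])]
for lo,hi in [(180,210),(150,180),(5,16),(85,98)]:
    k=(S[:,2]>lo)&(S[:,2]<hi)&(S[:,0]>-120)&(abs(S[:,1])<100); p=S[k]
    if len(p): print(lo,hi,len(p),np.percentile(p,[2,50,98],axis=0).round(1).tolist(), np.polyfit(p[:,1],p[:,0],1).round(3))
E
```

```text
180 210 2700 [[-74.7, -48.0, 182.1], [-72.1, 1.4, 194.6], [-67.7, 50.4, 197.7]] [-1.0000e-03 -7.1849e+01]
150 180 814 [[-67.1, -48.2, 151.3], [-63.3, 3.7, 165.1], [-55.9, 50.2, 179.2]] [ 2.0000e-03 -6.2823e+01]
5 16 3570 [[-77.4, -82.9, 7.7], [-68.5, -1.3, 10.1], [-28.8, 84.8, 11.8]] [-1.8000e-02 -6.5801e+01]
85 98 5193 [[-69.3, -53.5, 89.0], [-43.1, 2.3, 93.9], [-33.1, 56.1, 95.7]] [ 1.5000e-02 -4.7938e+01]
```

Call:
send_rows(
  steps=[
    [[3, -0.5, 0.3, 0.01, 0], [3, -0.5, 0.3, 0.01, 0], [1, -0.2, 0, 0, 0], [1, 0, 0, 0, 0], [1, 0, 0, 0, 0], [1, 0, 0, 0, 0], [1, 0, 0, 0, 0], [1, 0, 0, 0, 0]],
  ],
)

```text
clock: 2.53
position: [565.8, 53.5, 180.2]
ee_rot: [0.906, -0.424, -0.002, 0.01]
contact_force: [-0.2, 0.7, 0.0]
gripper_width: 0.1
```

```bash
python3 -c "
from h import *
st()"
```

```text
2.53 stand [-50.3   4.  180.2] yaw -0.876 toolz [-0.012 -0.016 -1.   ] F [-0.2  0.7  0. ] j [ 0.39  0.31 -0.15  0.01 -1.13  0.3 ]
```

Call:
send_rows(
  steps=[
    [[0.8, 0, 0, 0, 0], [0.8, 0, 0, 0, 0], [0.8, 0, 0, 0, 0], [0.8, 0, 0, 0, 0], [0.5, 0, 0, 0, 0]],
  ],
)

```text
clock: 2.95
position: [592.1, 21.9, 180.8]
ee_rot: [0.906, -0.424, -0.002, 0.009]
contact_force: [-0.4, -1.1, 0.7]
gripper_width: 0.1
```

```bash
cat > look.py <<'E'
from h import *
import sys
st()
for n in ("side","top"):
    im,W=cloud(n); S=stand(W).reshape(-1,3); k=(abs(S[:,0])<95)&(abs(S[:,1])<50)&(S[:,2]>60)&(S[:,2]<165)
    p=S[k]
    print(n,[(int(x),np.percentile(q[:,2],[5,50,95]).round().tolist()) for x in range(-80,90,10) for q in [p[(p[:,0]>=x)&(p[:,0]<x+10)]] if len(q)>5])
    if n=="side": cv2.imwrite(sys.argv[1],cv2.resize(im[110:270,160:340],None,fx=3,fy=3))
E
python3 look.py pics/s2.png
```

```text
2.95 stand [ -9.3   3.  180.8] yaw -0.876 toolz [-0.012 -0.016 -1.   ] F [-0.4 -1.1  0.7] j [ 0.32  0.35 -0.09  0.01 -1.15  0.37]
side [(-80, [86.0, 89.0, 92.0]), (-70, [90.0, 129.0, 162.0]), (-60, [87.0, 105.0, 133.0]), (-50, [93.0, 94.0, 95.0]), (-40, [93.0, 94.0, 95.0]), (-30, [91.0, 94.0, 95.0]), (-20, [88.0, 93.0, 95.0]), (-10, [87.0, 92.0, 94.0]), (0, [86.0, 92.0, 95.0]), (10, [86.0, 92.0, 95.0]), (20, [87.0, 94.0, 95.0]), (30, [92.0, 94.0, 96.0]), (40, [93.0, 94.0, 105.0]), (50, [91.0, 95.0, 104.0])]
top [(-70, [87.0, 93.0, 160.0]), (-60, [96.0, 122.0, 155.0]), (-50, [89.0, 95.0, 104.0]), (-40, [90.0, 94.0, 97.0]), (-30, [82.0, 93.0, 99.0]), (-20, [84.0, 89.0, 96.0]), (-10, [82.0, 88.0, 99.0]), (0, [82.0, 89.0, 97.0]), (10, [84.0, 90.0, 100.0]), (20, [85.0, 94.0, 99.0]), (30, [89.0, 94.0, 100.0]), (40, [89.0, 95.0, 101.0]), (50, [85.0, 93.0, 104.0])]
```

View pics/s2.png

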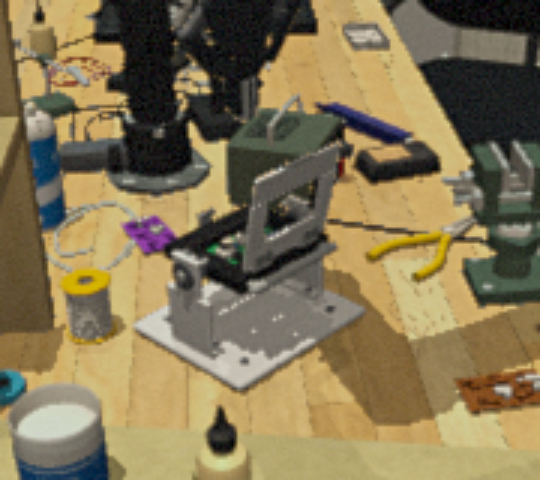

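```bash
python3 - <<'E'
from h import *
st()
ims=[cloud(n)[0] for n in ("side","top","wrist")]
im=np.hstack([cv2.resize(i,(400,300)) for i in ims[:2]]); im=np.vstack([im,np.hstack([cv2.resize(ims[2],(400,300)),np.zeros((300,400,3),np.uint8)])])
cv2.imwrite("pics/m3.png",im)
E
```

```text
3.05 stand [ -9.5   2.9 180.6] yaw -0.876 toolz [-0.012 -0.015 -1.   ] F [-1.1 -0.2  0.3] j [ 0.32  0.35 -0.09  0.01 -1.15  0.37]
```

View pics/m3.png

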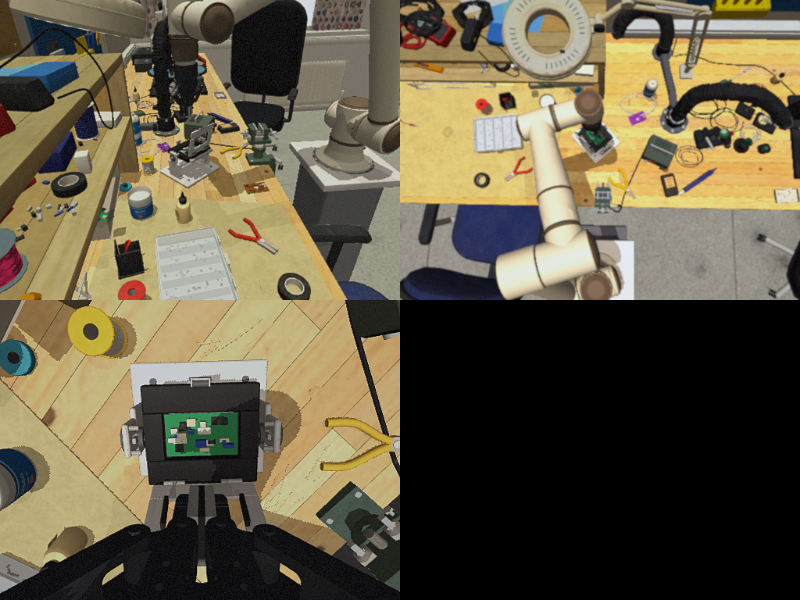

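```bash
python3 - <<'E'
from h import *
st()
print(proj("side",[arm.read_state()["position"]]))
for n in ("side","top","wrist"):
    im,W=cloud(n); S=stand(W)
    k=(abs(S[...,0]+9)<150)&(abs(S[...,1])<60)&(S[...,2]>130); p=S[k]
    print(n,[(z,len(q),np.percentile(q,[3,50,97],axis=0).round().tolist()) for z in range(130,330,20) for q in [p[(p[:,2]>=z)&(p[:,2]<z+20)]] if len(q)>5])
    if n=="side": cv2.imwrite("pics/s4.png",cv2.resize(im[40:230,170:320],None,fx=3.1,fy=3.1,interpolation=2))
E
```

```text
3.2 stand [-10.6   3.  180.8] yaw -0.875 toolz [-0.012 -0.015 -1.   ] F [-0.2  0.6  1.1] j [ 0.32  0.34 -0.09  0.01 -1.15  0.37]
[[241.4721898  161.53275034]]
side [(130, 86, [[-66.0, -47.0, 131.0], [-63.0, -31.0, 141.0], [-55.0, 53.0, 150.0]]), (150, 82, [[-71.0, -49.0, 151.0], [-68.0, -12.0, 161.0], [-61.0, 54.0, 170.0]]), (170, 175, [[-75.0, -48.0, 170.0], [-72.0, 7.0, 180.0], [-69.0, 52.0, 189.0]]), (190, 70, [[-78.0, -48.0, 190.0], [-75.0, 5.0, 194.0], [-73.0, 50.0, 197.0]]), (210, 38, [[-24.0, -7.0, 217.0], [-19.0, 10.0, 225.0], [-7.0, 17.0, 230.0]]), (230, 90, [[-24.0, -9.0, 231.0], [-19.0, 12.0, 241.0], [-5.0, 19.0, 249.0]]), (250, 117, [[-25.0, -18.0, 251.0], [-22.0, 12.0, 264.0], [-5.0, 37.0, 270.0]]), (270, 227, [[-29.0, -36.0, 270.0], [-23.0, 15.0, 281.0], [-1.0, 53.0, 289.0]]), (290, 256, [[-31.0, -48.0, 291.0], [-23.0, 8.0, 300.0], [-9.0, 58.0, 309.0]]), (310, 274, [[-32.0, -44.0, 311.0], [-23.0, 21.0, 320.0], [-6.0, 55.0, 329.0]])]
top [(130, 16, [[-61.0, -48.0, 131.0], [-58.0, -34.0, 140.0], [-49.0, 50.0, 149.0]]), (150, 18, [[-64.0, -48.0, 153.0], [-61.0, 1.0, 161.0]
[... 357 characters left out ...]
[-23.0, -54.0, 311.0], [-13.0, -44.0, 315.0], [-2.0, -30.0, 328.0]])]
wrist [(130, 991, [[-61.0, -49.0, 131.0], [-58.0, 34.0, 140.0], [-50.0, 52.0, 149.0]]), (150, 1019, [[-65.0, -49.0, 151.0], [-62.0, -32.0, 159.0], [-54.0, 51.0, 167.0]]), (190, 82, [[-74.0, 3.0, 195.0], [-71.0, 5.0, 197.0], [-70.0, 8.0, 198.0]]), (210, 447, [[-5.0, -8.0, 221.0], [-0.0, 4.0, 226.0], [0.0, 16.0, 230.0]]), (230, 1617, [[-5.0, -8.0, 231.0], [-1.0, 4.0, 241.0], [0.0, 17.0, 249.0]]), (250, 4841, [[-19.0, -24.0, 253.0], [0.0, 6.0, 265.0], [3.0, 36.0, 270.0]]), (270, 15872, [[-19.0, -37.0, 271.0], [-0.0, 9.0, 280.0], [6.0, 49.0, 290.0]]), (290, 13948, [[-5.0, -47.0, 290.0], [2.0, 2.0, 296.0], [7.0, 56.0, 305.0]])]
```

View pics/s4.png

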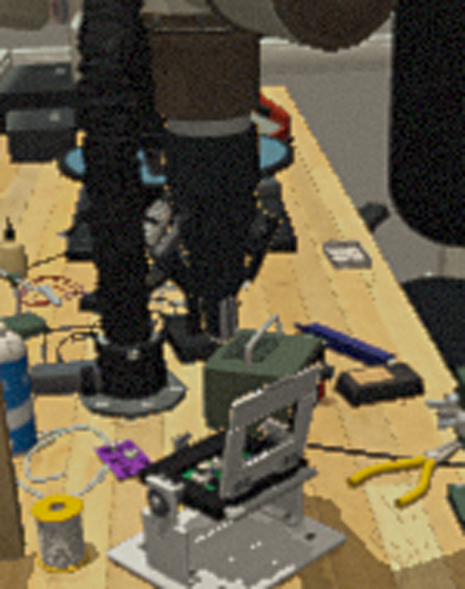

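```bash
python3 - <<'E'
from h import *
st()
im,W=cloud("side"); S=stand(W); g=im.astype(int)
k=(abs(S[...,0]+12)<30)&(abs(S[...,1]-4)<30)&(S[...,2]>160)&(S[...,2]<262)
p=S[k]; o=np.argsort(p[:,2]); print(p[o][:25].round(0).tolist())
v,u=np.where(k); print(v.max(),u[v>v.max()-3])
E
```

```text
3.35 stand [-10.7   3.1 181. ] yaw -0.875 toolz [-0.012 -0.015 -1.   ] F [-0.6 -0.6 -0.7] j [ 0.32  0.34 -0.09  0.01 -1.15  0.37]
[[-17.0, 12.0, 218.0], [-10.0, 9.0, 218.0], [-9.0, 12.0, 219.0], [-22.0, 10.0, 219.0], [-3.0, 9.0, 219.0], [-21.0, 12.0, 219.0], [-24.0, 4.0, 220.0], [-16.0, 11.0, 220.0], [-23.0, 7.0, 221.0], [-20.0, 12.0, 222.0], [-23.0, 1.0, 222.0], [-23.0, 10.0, 222.0], [-24.0, 5.0, 223.0], [-22.0, 7.0, 223.0], [-19.0, 11.0, 224.0], [-18.0, 13.0, 224.0], [-23.0, -0.0, 224.0], [-14.0, 16.0, 224.0], [-5.0, 15.0, 224.0], [-23.0, 10.0, 225.0], [-22.0, 3.0, 225.0], [-19.0, 17.0, 226.0], [-13.0, 15.0, 226.0], [-23.0, 7.0, 226.0], [-19.0, -7.0, 227.0]]
150 [237 238 239 240 241 242 243 244 245 238 239 240 241 242 243 244 240 241
 242]
```

Call:
send_rows(
  steps=[
    [[-1, 0, -0.8, 0, 0], [-3, 0, 0, 0, 0], [-3, 0, 0, 0, 0], [-3, 0, 0, 0, 0], [-1.5, 0, 0, 0, 0], [0, 0, 2, 0, 0], [0, 0, 2, 0, 0], [0, 0, 0, 0, 0]],
  ],
)

```text
clock: 4.07
position: [512.7, 119.3, 154.1]
ee_rot: [0.906, -0.422, 0.001, 0.005]
contact_force: [0.6, -0.1, -0.9]
gripper_width: 0.2
```

```bash
cat > tip.py <<'E'
from h import *
st()
t=stand(arm.read_state()["position"])
im,W=cloud("side"); S=stand(W)
k=(abs(S[...,0]-t[0])<30)&(abs(S[...,1]-t[1])<30)&(S[...,2]>t[2]-10)&(S[...,2]<t[2]+70)
p=S[k]; p=p[np.argsort(p[:,2])]; print(len(p),p[:12].round(0).tolist())
E
python3 tip.py
```

```text
4.07 stand [-134.8    7.6  154.1] yaw -0.872 toolz [-0.003 -0.011 -1.   ] F [ 0.6 -0.1 -0.9] j [ 0.54  0.26 -0.29  0.01 -1.03  0.15]
138 [[-131.0, 14.0, 190.0], [-134.0, 13.0, 191.0], [-141.0, 15.0, 191.0], [-145.0, 15.0, 192.0], [-131.0, 15.0, 193.0], [-130.0, 16.0, 193.0], [-141.0, 14.0, 193.0], [-139.0, 16.0, 193.0], [-147.0, 3.0, 194.0], [-145.0, 12.0, 194.0], [-147.0, 11.0, 194.0], [-145.0, 16.0, 195.0]]
```

Call:
send_rows(
  steps=[
    [[3, 0.2, 1.0, 0, 0], [1, 0, 0, 0, 0], [1, 0, 0, 0, 0], [1, 0, 0, 0, 0], [1, 0, 0, 0, 0], [1, 0, 0, 0, 0], [1, 0, 0, 0, 0], [1, 0, 0, 0, 0]],
  ],
)

```text
clock: 4.78
position: [583.5, 40.5, 155.5]
ee_rot: [0.908, -0.42, 0.006, 0.001]
contact_force: [0.0, 0.5, 0.2]
gripper_width: -0.3
```

```bash
python3 look.py pics/x.png
```

```text
4.78 stand [-28.9   8.7 155.5] yaw -0.866 toolz [ 0.011 -0.007 -1.   ] F [0.  0.5 0.2] j [ 0.35  0.34 -0.16  0.01 -1.06  0.35]
side [(-80, [85.0, 88.0, 92.0]), (-70, [84.0, 91.0, 93.0]), (-60, [87.0, 101.0, 113.0]), (-50, [94.0, 120.0, 137.0]), (-40, [117.0, 150.0, 163.0]), (-30, [93.0, 148.0, 165.0]), (-20, [86.0, 93.0, 95.0]), (-10, [89.0, 93.0, 95.0]), (0, [87.0, 92.0, 95.0]), (10, [86.0, 92.0, 95.0]), (20, [88.0, 93.0, 95.0]), (30, [93.0, 94.0, 96.0]), (40, [93.0, 94.0, 105.0]), (50, [90.0, 94.0, 104.0])]
top [(-70, [86.0, 91.0, 96.0]), (-60, [84.0, 93.0, 109.0]), (-50, [101.0, 116.0, 128.0]), (-40, [91.0, 99.0, 150.0]), (-30, [89.0, 95.0, 162.0]), (-20, [90.0, 94.0, 98.0]), (-10, [87.0, 92.0, 97.0]), (0, [82.0, 89.0, 98.0]), (10, [84.0, 90.0, 96.0]), (20, [85.0, 94.0, 99.0]), (30, [90.0, 93.0, 98.0]), (40, [88.0, 94.0, 100.0]), (50, [83.0, 100.0, 107.0])]
```

Call:
send_rows(
  steps=[
    [[0.4, 0, 0.6, 0, 0], [0.6, 0, 0.5, 0, 0], [0.8, 0, 0.4, 0, 0], [0.8, 0, 0.3, 0, 0], [0.8, 0, 0.3, 0, 0], [0.6, 0, 0.3, 0, 0], [0, 0, 0, 0, 0], [0, 0, 0, 0, 0], [0, 0, 0, 0, 0]],
  ],
)

```text
clock: 5.63
position: [612.1, 5.7, 127.5]
ee_rot: [0.907, -0.421, 0.005, 0.002]
contact_force: [-0.5, -0.2, -0.1]
gripper_width: -0.0
```

```bash
python3 look.py pics/x.png
```

```text
5.63 stand [ 16.1   7.3 127.5] yaw -0.868 toolz [ 0.008 -0.008 -1.   ] F [-0.5 -0.2 -0.1] j [ 0.28  0.41 -0.13  0.01 -1.02  0.42]
side [(-80, [85.0, 88.0, 92.0]), (-70, [85.0, 91.0, 93.0]), (-60, [86.0, 94.0, 103.0]), (-50, [94.0, 104.0, 108.0]), (-40, [106.0, 110.0, 112.0]), (-30, [94.0, 114.0, 119.0]), (-20, [94.0, 120.0, 124.0]), (-10, [92.0, 124.0, 129.0]), (0, [87.0, 125.0, 135.0]), (10, [89.0, 136.0, 141.0]), (20, [89.0, 141.0, 146.0]), (30, [93.0, 95.0, 148.0]), (40, [93.0, 94.0, 98.0])]
top [(-70, [87.0, 92.0, 96.0]), (-60, [87.0, 94.0, 104.0]), (-50, [92.0, 103.0, 109.0]), (-40, [102.0, 108.0, 114.0]), (-30, [87.0, 109.0, 117.0]), (-20, [83.0, 92.0, 122.0]), (-10, [84.0, 93.0, 126.0]), (0, [84.0, 92.0, 128.0]), (10, [86.0, 95.0, 135.0]), (20, [91.0, 135.0, 139.0]), (30, [92.0, 139.0, 147.0]), (40, [90.0, 93.0, 98.0]), (50, [79.0, 99.0, 105.0])]
```

Call:
send_rows(
  steps=[
    [[0.6, -0.6, 0, 0, 0], [0.6, -0.6, 0, 0, 0], [0.6, -0.6, 0, 0, 0], [0.6, -0.6, 0, 0, 0], [0, 0, 0, 0, 0]],
  ],
)

```text
clock: 6.15
position: [650.2, 4.1, 130.0]
ee_rot: [0.908, -0.419, 0.007, 0.001]
contact_force: [0.3, 0.3, -0.1]
gripper_width: 0.3
```

```bash
python3 look.py pics/x.png; python3 tip.py; python3 - <<'E'
from h import *
im,W=cloud("wrist"); cv2.imwrite("pics/w5.png",im)
E
```

```text
6.15 stand [ 42.5  34.8 130. ] yaw -0.866 toolz [ 0.012 -0.007 -1.   ] F [ 0.3  0.3 -0.1] j [ 0.26  0.47 -0.03  0.01 -1.06  0.44]
side [(-80, [85.0, 88.0, 91.0]), (-70, [85.0, 91.0, 93.0]), (-60, [86.0, 94.0, 101.0]), (-50, [94.0, 101.0, 103.0]), (-40, [100.0, 102.0, 103.0]), (-30, [100.0, 102.0, 104.0]), (-20, [92.0, 102.0, 105.0]), (-10, [87.0, 97.0, 105.0]), (0, [86.0, 93.0, 106.0]), (10, [87.0, 105.0, 108.0]), (20, [88.0, 106.0, 109.0]), (30, [93.0, 108.0, 109.0]), (40, [94.0, 109.0, 110.0])]
top [(-70, [86.0, 91.0, 96.0]), (-60, [85.0, 93.0, 102.0]), (-50, [92.0, 101.0, 107.0]), (-40, [96.0, 101.0, 106.0]), (-30, [87.0, 101.0, 106.0]), (-20, [84.0, 91.0, 105.0]), (-10, [84.0, 92.0, 107.0]), (0, [85.0, 93.0, 107.0]), (10, [84.0, 92.0, 110.0]), (20, [87.0, 107.0, 112.0]), (30, [102.0, 107.0, 112.0]), (40, [101.0, 108.0, 115.0]), (50, [80.0, 98.0, 105.0])]
6.25 stand [ 41.4  33.6 129.7] yaw -0.866 toolz [ 0.011 -0.007 -1.   ] F [-0.7  0.5  0.2] j [ 0.26  0.47 -0.03  0.01 -1.06  0.44]
114 [[45.0, 38.0, 166.0], [47.0, 40.0, 166.0], [31.0, 36.0, 166.0], [31.0, 29.0, 167.0], [34.0, 41.0, 168.0], [39.0, 40.0, 169.0], [30.0, 33.0, 169.0], [29.0, 41.0, 169.0], [32.0, 38.0, 170.0], [30.0, 37.0, 170.0], [28.0, 31.0, 172.0], [31.0, 43.0, 172.0]]
```

View pics/w5.png

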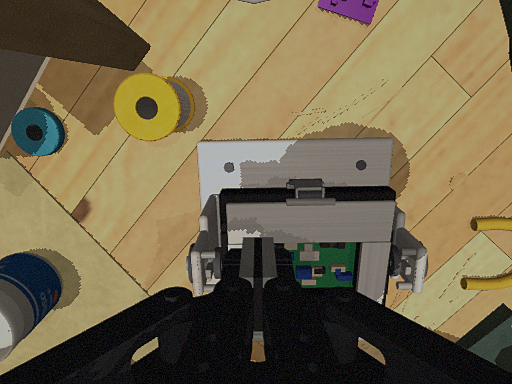

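Call:
send_rows(
  steps=[
    [[0, 0.1, 1.3, 0, 0], [0, 0.1, 1.3, 0, 0], [0, 0.1, 1.3, 0, 0], [0, 0, 0.8, 0, 0], [0, 0, 0, 0, 0]],
  ],
)

```text
clock: 6.77
position: [645.4, 2.0, 83.1]
ee_rot: [0.908, -0.419, 0.007, 0.0]
contact_force: [0.1, -0.1, -0.5]
gripper_width: -0.3
```

```bash
python3 tip.py
```

```text
6.77 stand [40.8 29.9 83.1] yaw -0.865 toolz [ 0.013 -0.006 -1.   ] F [ 0.1 -0.1 -0.5] j [ 0.26  0.5  -0.1   0.01 -0.96  0.44]
300 [[39.0, 59.0, 81.0], [42.0, 60.0, 83.0], [48.0, 58.0, 83.0], [39.0, 58.0, 84.0], [48.0, 58.0, 86.0], [20.0, 11.0, 87.0], [38.0, 59.0, 88.0], [20.0, 15.0, 88.0], [22.0, 2.0, 89.0], [20.0, 8.0, 89.0], [22.0, 10.0, 89.0], [24.0, 4.0, 89.0]]
```

Tip is at about z = 119; press gently.

Call:
send_rows(
  steps=[
    [[0, 0, 0.6, 0, 0], [0, 0, 0.5, 0, 0], [0, 0, 0.4, 0, 0]],
  ],
)

```text
clock: 7.07
position: [648.0, 2.3, 71.3]
ee_rot: [0.908, -0.419, 0.01, -0.001]
contact_force: [-1.6, -0.4, 3.3]
gripper_width: -0.2
```

Call:
send_rows(
  steps=[
    [[0, 0, 0.4, 0, 0], [0, 0, 0.4, 0, 0]],
  ],
)

```text
clock: 7.23
position: [648.8, 2.2, 63.5]
ee_rot: [0.908, -0.418, 0.011, -0.002]
contact_force: [-0.2, 1.1, 0.7]
gripper_width: -0.4
```

Call:
send_rows(
  steps=[
    [[0, 0, 0.3, 0, 0], [0, 0, 0.2, 0, 0]],
  ],
)

```text
clock: 7.4
position: [648.9, 2.2, 63.1]
ee_rot: [0.909, -0.418, 0.011, -0.001]
contact_force: [-5.8, 1.6, 11.4]
gripper_width: -0.2
```

Call:
send_rows(
  steps=[
    [[0, 0, 0.3, 0, 0], [0, 0, 0.2, 0, 0]],
  ],
)

```text
clock: 7.57
position: [648.9, 2.1, 63.3]
ee_rot: [0.909, -0.417, 0.012, -0.001]
contact_force: [-3.3, -0.4, 7.3]
gripper_width: 0.1
```

Call:
send_rows(
  steps=[
    [[0, 0, -1, 0, 0], [0, 0, -3, 0, 0], [0, 0, -3, 0, 0], [-2, 0.8, 0, 0, 0], [-3, 0.8, 0, 0, 0], [-3, 0.8, 0, 0, 0], [-3, 0.2, 0, 0, 0]],
  ],
)

```text
clock: 8.15
position: [558.5, 68.5, 135.1]
ee_rot: [0.907, -0.42, 0.015, -0.003]
contact_force: [-0.6, 0.3, -0.3]
gripper_width: 0.2
```

```bash
python3 look.py pics/x.png;python3 - <<'E'
from h import *
im,W=cloud("wrist"); cv2.imwrite("pics/w6.png",im)
E
```

```text
8.15 stand [-66.4   8.5 135.1] yaw -0.867 toolz [ 0.03  -0.008 -1.   ] F [-0.6  0.3 -0.3] j [ 0.42  0.31 -0.27  0.02 -0.97  0.27]
side [(-80, [86.0, 88.0, 92.0]), (-70, [84.0, 91.0, 93.0]), (-60, [86.0, 94.0, 101.0]), (-50, [94.0, 100.0, 102.0]), (-40, [99.0, 100.0, 101.0]), (-30, [97.0, 99.0, 100.0]), (-20, [91.0, 95.0, 100.0]), (-10, [87.0, 93.0, 101.0]), (0, [86.0, 92.0, 101.0]), (10, [88.0, 97.0, 101.0]), (20, [88.0, 99.0, 101.0]), (30, [99.0, 100.0, 101.0]), (40, [98.0, 100.0, 105.0])]
top [(-70, [87.0, 91.0, 94.0]), (-60, [84.0, 94.0, 99.0]), (-50, [92.0, 100.0, 104.0]), (-40, [95.0, 99.0, 106.0]), (-30, [85.0, 98.0, 103.0]), (-20, [82.0, 89.0, 102.0]), (-10, [82.0, 92.0, 101.0]), (0, [83.0, 91.0, 105.0]), (10, [84.0, 92.0, 103.0]), (20, [86.0, 99.0, 104.0]), (30, [93.0, 100.0, 105.0]), (40, [95.0, 100.0, 105.0]), (50, [90.0, 104.0, 107.0])]
```

View pics/w6.png

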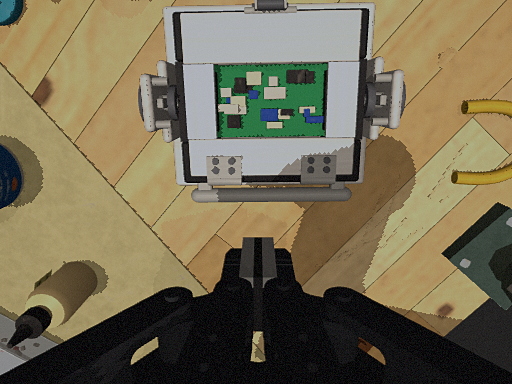

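Call:
send_rows(
  steps=[
    [[0, 0.2, 2.5, 0, 0], [0, 0.2, 2.5, 0, 0], [0, 0.1, 1.8, 0, 0], [0, 0, 0.8, 0, 0], [0.1, 0, 0.8, 0, 0]],
  ],
)

```text
clock: 8.72
position: [566.1, 65.9, 53.7]
ee_rot: [0.908, -0.418, 0.021, -0.008]
contact_force: [-3.1, 2.7, 4.9]
gripper_width: -0.3
```

```bash
python3 -c "
from h import *
st()"
```

```text
8.72 stand [-59.5  12.4  53.7] yaw -0.862 toolz [ 0.044 -0.003 -0.999] F [-3.1  2.7  4.9] j [ 0.41  0.41 -0.36  0.03 -0.76  0.27]
```

Call:
send_rows(
  steps=[
    [[-0.5, 0, 0.8, 0, 0], [-0.1, 0, 1, 0, 0], [0.2, 0, 1, 0, 0], [0.3, 0, 1, 0, 0]],
  ],
)

```text
clock: 9.05
position: [571.7, 65.7, 17.2]
ee_rot: [0.909, -0.417, 0.024, -0.009]
contact_force: [1.2, -5.9, 8.5]
gripper_width: 0.3
```

```bash
cat > ang.py <<'E'
from h import *
st()
for n in ("side","top"):
    im,W=cloud(n); S=stand(W).reshape(-1,3); k=(abs(S[:,0])<90)&(abs(S[:,1])<54)&(S[:,2]>20)&(S[:,2]<165)
    p=S[k]
    print(n,[(int(x),len(q),np.percentile(q[:,2],[3,50,97]).round().tolist()) for x in range(-90,90,10) for q in [p[(p[:,0]>=x)&(p[:,0]<x+10)]] if len(q)>5])
E
python3 ang.py
```

```text
9.05 stand [-55.6  16.5  17.2] yaw -0.861 toolz [ 0.051 -0.004 -0.999] F [ 1.2 -5.9  8.5] j [ 0.41  0.47 -0.39  0.04 -0.67  0.27]
side [(-90, 34, [141.0, 152.0, 161.0]), (-80, 411, [80.0, 132.0, 163.0]), (-70, 170, [61.0, 105.0, 161.0]), (-60, 136, [47.0, 54.0, 158.0]), (-50, 123, [53.0, 68.0, 117.0]), (-40, 56, [70.0, 77.0, 82.0]), (-30, 34, [80.0, 84.0, 90.0]), (-20, 46, [77.0, 91.0, 97.0]), (-10, 41, [89.0, 100.0, 105.0]), (0, 52, [95.0, 110.0, 114.0]), (10, 99, [98.0, 117.0, 122.0]), (20, 107, [119.0, 125.0, 135.0]), (30, 12, [124.0, 133.0, 137.0])]
top [(-80, 6, [104.0, 139.0, 156.0]), (-70, 30, [100.0, 142.0, 162.0]), (-60, 24, [47.0, 147.0, 161.0]), (-50, 28, [51.0, 65.0, 148.0]), (-40, 48, [66.0, 74.0, 82.0]), (-30, 48, [72.0, 81.0, 87.0]), (-20, 62, [71.0, 83.0, 96.0]), (-10, 65, [79.0, 89.0, 104.0]), (0, 103, [88.0, 99.0, 116.0]), (10, 114, [105.0, 117.0, 126.0]), (20, 110, [116.0, 126.0, 138.0]), (30, 84, [118.0, 126.0, 137.0]), (40, 37, [115.0, 121.0, 129.0])]
```

Call:
send_rows(
  steps=[
    [[0.5, 0.2, 0.8, 0, 0], [0.3, 0, 0.3, 0, 0]],
  ],
)

```text
clock: 9.32
position: [577.4, 59.2, 5.7]
ee_rot: [0.908, -0.417, 0.025, -0.01]
contact_force: [-2.9, 0.1, 2.8]
gripper_width: -0.1
```

```bash
python3 ang.py
```

```text
9.32 stand [-47.   16.5   5.7] yaw -0.862 toolz [ 0.054 -0.002 -0.999] F [-2.9  0.1  2.8] j [ 0.39  0.49 -0.39  0.04 -0.65  0.29]
side [(-80, 57, [117.0, 139.0, 148.0]), (-70, 469, [62.0, 119.0, 160.0]), (-60, 134, [50.0, 108.0, 161.0]), (-50, 143, [36.0, 55.0, 154.0]), (-40, 121, [42.0, 61.0, 87.0]), (-30, 53, [67.0, 76.0, 87.0]), (-20, 40, [73.0, 90.0, 98.0]), (-10, 33, [95.0, 105.0, 112.0]), (0, 96, [104.0, 118.0, 126.0]), (10, 109, [107.0, 131.0, 142.0]), (20, 12, [129.0, 133.0, 139.0]), (30, 6, [129.0, 130.0, 131.0])]
top [(-70, 14, [95.0, 129.0, 157.0]), (-60, 27, [121.0, 135.0, 153.0]), (-50, 27, [106.0, 132.0, 156.0]), (-40, 26, [41.0, 63.0, 84.0]), (-30, 46, [64.0, 74.0, 80.0]), (-20, 53, [66.0, 78.0, 93.0]), (-10, 60, [78.0, 89.0, 110.0]), (0, 88, [85.0, 114.0, 125.0]), (10, 110, [120.0, 129.0, 144.0]), (20, 92, [127.0, 133.0, 143.0]), (30, 62, [123.0, 129.0, 141.0])]
```

Call:
send_rows(
  steps=[
    [[-2, 0, -0.5, 0, 0], [0, 0, -3.5, 0, 0], [0, 0, -3.5, 0, 0], [0, 0, -3.5, 0, 0], [0, 0, -3.5, 0, 0], [2, 0.5, -1, 0, 0], [3.5, 0.5, 0, 0, 0], [3.5, 0.3, 0, 0, 0], [3.5, 0, 0, 0, 0], [3, 0, 0, 0, 0]],
  ],
)

```text
clock: 10.25
position: [643.9, -49.3, 171.0]
ee_rot: [0.91, -0.413, 0.023, -0.01]
contact_force: [0.7, 1.0, 0.1]
gripper_width: -0.0
```

```bash
python3 ang.py
```

```text
10.25 stand [ 78.4  -5.1 171. ] yaw -0.853 toolz [ 0.049 -0.    -0.999] F [0.7 1.  0.1] j [ 0.18  0.41 -0.02  0.01 -1.09  0.54]
side [(-50, 118, [36.0, 41.0, 62.0]), (-40, 245, [42.0, 63.0, 72.0]), (-30, 130, [68.0, 75.0, 85.0]), (-20, 163, [71.0, 83.0, 98.0]), (-10, 178, [78.0, 95.0, 112.0]), (0, 272, [91.0, 116.0, 127.0]), (10, 165, [103.0, 131.0, 142.0]), (20, 18, [131.0, 133.0, 139.0]), (30, 8, [127.0, 130.0, 133.0])]
top [(-50, 14, [36.0, 40.0, 53.0]), (-40, 109, [39.0, 61.0, 73.0]), (-30, 102, [64.0, 73.0, 82.0]), (-20, 104, [67.0, 78.0, 94.0]), (-10, 111, [77.0, 90.0, 110.0]), (0, 123, [88.0, 113.0, 125.0]), (10, 118, [119.0, 129.0, 142.0]), (20, 92, [129.0, 133.0, 143.0]), (30, 63, [122.0, 129.0, 138.0])]
```

Call:
send_rows(
  steps=[
    [[0, 0, 3, 0, 0], [0, 0, 3, 0, 0], [0, 0, 2.8, 0, 0], [-1, 0, 0, 0, 0], [-1, 0, 0, 0, 0], [-1, 0, 0, 0, 0], [-1, 0, 0, 0, 0]],
  ],
)

```text
clock: 10.93
position: [624.7, -20.8, 80.2]
ee_rot: [0.909, -0.416, 0.027, -0.01]
contact_force: [7.2, -12.9, 11.3]
gripper_width: -0.1
```

```bash
python3 ang.py
```

```text
10.93 stand [44.3 -0.8 80.2] yaw -0.859 toolz [ 0.057 -0.004 -0.998] F [  7.2 -12.9  11.3] j [ 0.23  0.45 -0.2   0.02 -0.86  0.46]
side [(-40, 240, [31.0, 51.0, 64.0]), (-30, 215, [37.0, 68.0, 80.0]), (-20, 170, [67.0, 83.0, 99.0]), (-10, 284, [73.0, 100.0, 120.0]), (0, 333, [94.0, 125.0, 143.0]), (10, 45, [131.0, 137.0, 145.0]), (20, 62, [134.0, 150.0, 164.0]), (30, 57, [132.0, 146.0, 164.0]), (40, 18, [125.0, 139.0, 158.0])]
top [(-40, 15, [37.0, 48.0, 57.0]), (-30, 111, [36.0, 62.0, 74.0]), (-20, 95, [63.0, 73.0, 93.0]), (-10, 112, [67.0, 90.0, 117.0]), (0, 106, [93.0, 127.0, 149.0]), (10, 56, [131.0, 137.0, 148.0]), (20, 31, [132.0, 134.0, 143.0])]
```

Call:
send_rows(
  steps=[
    [[-0.9, 0, -0.2, 0, 0], [-0.9, 0, -0.2, 0, 0], [-0.9, 0, 0, 0, 0]],
  ],
)

```text
clock: 11.28
position: [608.2, 0.2, 90.8]
ee_rot: [0.909, -0.415, 0.032, -0.012]
contact_force: [2.2, -6.5, 1.1]
gripper_width: -0.4
```

```bash
python3 ang.py
```

```text
11.28 stand [17.7  0.7 90.8] yaw -0.857 toolz [ 0.068 -0.005 -0.998] F [ 2.2 -6.5  1.1] j [ 0.28  0.41 -0.25  0.03 -0.85  0.41]
side [(-30, 18, [137.0, 142.0, 146.0]), (-20, 672, [43.0, 104.0, 141.0]), (-10, 339, [26.0, 85.0, 146.0]), (0, 88, [31.0, 148.0, 163.0]), (10, 23, [136.0, 150.0, 162.0])]
top [(-30, 7, [139.0, 145.0, 150.0]), (-20, 39, [123.0, 140.0, 149.0]), (-10, 49, [45.0, 140.0, 146.0]), (0, 12, [134.0, 141.0, 145.0])]
```

Call:
send_rows(
  steps=[
    [[-0.6, 0, -0.2, 0, 0], [-0.6, 0, 0, 0, 0], [-0.6, 0, 0, 0, 0], [-0.6, 0, 0.2, 0, 0], [-0.6, 0, 0.2, 0, 0]],
  ],
)

```text
clock: 11.8
position: [590.9, 24.3, 90.6]
ee_rot: [0.91, -0.413, 0.037, -0.014]
contact_force: [2.9, -3.6, 0.7]
gripper_width: 0.1
```

```bash
python3 ang.py
```

```text
11.8 stand [-11.8   3.6  90.6] yaw -0.854 toolz [ 0.078 -0.006 -0.997] F [ 2.9 -3.6  0.7] j [ 0.33  0.38 -0.3   0.04 -0.82  0.36]
side [(-60, 13, [117.0, 122.0, 124.0]), (-50, 122, [115.0, 124.0, 134.0]), (-40, 159, [104.0, 129.0, 137.0]), (-30, 109, [96.0, 144.0, 163.0]), (-20, 49, [83.0, 137.0, 162.0]), (-10, 22, [70.0, 79.0, 139.0]), (0, 59, [58.0, 67.0, 76.0]), (10, 34, [49.0, 56.0, 69.0])]
top [(-50, 25, [117.0, 123.0, 132.0]), (-40, 48, [118.0, 128.0, 135.0]), (-30, 21, [125.0, 131.0, 136.0]), (0, 7, [91.0, 95.0, 102.0]), (10, 34, [75.0, 85.0, 96.0]), (20, 36, [69.0, 77.0, 82.0]), (30, 41, [59.0, 66.0, 72.0]), (40, 27, [46.0, 49.0, 60.0])]
```

Call:
send_rows(
  steps=[
    [[-0.5, 0, 0.3, 0, 0], [-0.5, 0, 0.4, 0, 0], [-0.4, 0, 0.5, 0, 0], [-0.4, 0, 0.6, 0, 0]],
  ],
)

```text
clock: 12.23
position: [580.4, 37.9, 74.7]
ee_rot: [0.91, -0.413, 0.037, -0.013]
contact_force: [-2.4, -2.4, 6.0]
gripper_width: -0.3
```

```bash
python3 ang.py
```

```text
12.23 stand [-28.9   4.7  74.7] yaw -0.853 toolz [ 0.079 -0.007 -0.997] F [-2.4 -2.4  6. ] j [ 0.36  0.39 -0.34  0.05 -0.77  0.32]
side [(-70, 23, [92.0, 97.0, 108.0]), (-60, 195, [94.0, 106.0, 115.0]), (-50, 207, [97.0, 136.0, 164.0]), (-40, 79, [107.0, 114.0, 164.0]), (-30, 45, [87.0, 107.0, 164.0]), (-20, 15, [84.0, 102.0, 105.0]), (-10, 21, [86.0, 93.0, 101.0]), (0, 24, [87.0, 90.0, 97.0]), (10, 26, [84.0, 87.0, 94.0]), (20, 60, [84.0, 90.0, 92.0]), (30, 30, [86.0, 88.0, 90.0]), (40, 25, [84.0, 85.0, 87.0]), (50, 15, [75.0, 77.0, 79.0])]
top [(-60, 19, [92.0, 103.0, 111.0]), (-50, 33, [105.0, 111.0, 119.0]), (-20, 12, [95.0, 100.0, 106.0]), (-10, 33, [91.0, 101.0, 105.0]), (0, 40, [86.0, 95.0, 104.0]), (10, 44, [83.0, 93.0, 100.0]), (20, 51, [82.0, 92.0, 97.0]), (30, 64, [84.0, 89.0, 94.0]), (40, 80, [83.0, 87.0, 93.0]), (50, 71, [73.0, 80.0, 88.0]), (60, 30, [73.0, 79.0, 85.0])]
```

Call:
send_rows(
  steps=[
    [[-0.2, 0, 0.5, 0, 0], [-0.1, 0, 0.5, 0, 0], [0, 0, 0.4, 0, 0]],
  ],
)

```text
clock: 12.58
position: [578.0, 41.4, 62.9]
ee_rot: [0.91, -0.412, 0.036, -0.013]
contact_force: [-14.7, 0.9, 37.7]
gripper_width: 0.5
```

Call:
send_rows(
  steps=[
    [[0, 0, 0.3, 0, 0], [0, 0, 0.3, 0, 0]],
  ],
)

```text
clock: 12.75
position: [577.9, 41.4, 63.1]
ee_rot: [0.911, -0.411, 0.037, -0.012]
contact_force: [-7.7, -1.7, 18.3]
gripper_width: -0.2
```

```bash
python3 ang.py
```

```text
12.75 stand [-33.3   5.2  63.1] yaw -0.849 toolz [ 0.076 -0.008 -0.997] F [-7.7 -1.7 18.3] j [ 0.37  0.4  -0.36  0.05 -0.74  0.31]
side [(-70, 39, [76.0, 89.0, 99.0]), (-60, 309, [80.0, 99.0, 163.0]), (-50, 193, [98.0, 114.0, 161.0]), (-40, 95, [98.0, 100.0, 164.0]), (-30, 29, [97.0, 99.0, 159.0]), (-20, 38, [91.0, 97.0, 100.0]), (-10, 39, [90.0, 93.0, 100.0]), (0, 38, [90.0, 92.0, 100.0]), (10, 55, [90.0, 94.0, 100.0]), (20, 80, [90.0, 98.0, 101.0]), (30, 52, [98.0, 99.0, 100.0]), (40, 34, [97.0, 99.0, 100.0]), (50, 47, [93.0, 95.0, 98.0])]
top [(-60, 19, [88.0, 99.0, 105.0]), (-50, 22, [93.0, 98.0, 125.0]), (-20, 29, [89.0, 97.0, 103.0]), (-10, 37, [86.0, 97.0, 103.0]), (0, 43, [89.0, 97.0, 103.0]), (10, 47, [86.0, 97.0, 104.0]), (20, 66, [89.0, 99.0, 104.0]), (30, 84, [94.0, 100.0, 105.0]), (40, 93, [94.0, 99.0, 106.0]), (50, 59, [90.0, 96.0, 103.0]), (60, 43, [89.0, 95.0, 99.0])]
```

Flat at z≈100 at its stop (37 N was at the fingertip against the stop). Withdraw and check.

Call:
send_rows(
  steps=[
    [[0, 0, -1, 0, 0], [0, 0, -3, 0, 0], [0, 0, -3.5, 0, 0], [-2, 0, -3.5, 0, 0], [-3.5, 0, 0, 0, 0], [-3.5, 0, 0, 0, 0], [-2, 0, 0, 0, 0], [0, 0, 0, 0, 0]],
  ],
)

```text
clock: 13.52
position: [494.3, 132.4, 170.7]
ee_rot: [0.909, -0.414, 0.034, -0.017]
contact_force: [0.5, 0.4, 0.2]
gripper_width: 0.1
```

```bash
python3 ang.py;python3 - <<'E'
from h import *
a=cloud("wrist")[0]; b=cloud("side")[0][110:270,180:340]
cv2.imwrite("pics/f.png",np.hstack([cv2.resize(a,(400,300)),cv2.resize(b,(300,300),interpolation=2)]))
E
```

```text
13.52 stand [-156.8    2.4  170.7] yaw -0.856 toolz [ 0.075  0.003 -0.997] F [0.5 0.4 0.2] j [ 0.61  0.17 -0.38  0.05 -0.96  0.08]
side [(-70, 34, [76.0, 89.0, 99.0]), (-60, 196, [79.0, 94.0, 100.0]), (-50, 68, [98.0, 99.0, 101.0]), (-40, 71, [98.0, 99.0, 101.0]), (-30, 32, [95.0, 99.0, 100.0]), (-20, 69, [90.0, 95.0, 101.0]), (-10, 61, [90.0, 96.0, 100.0]), (0, 71, [90.0, 93.0, 100.0]), (10, 70, [90.0, 96.0, 100.0]), (20, 98, [91.0, 99.0, 101.0]), (30, 61, [98.0, 99.0, 101.0]), (40, 40, [98.0, 99.0, 100.0]), (50, 50, [94.0, 95.0, 97.0])]
top [(-60, 55, [90.0, 98.0, 104.0]), (-50, 96, [94.0, 99.0, 105.0]), (-40, 94, [95.0, 99.0, 106.0]), (-30, 80, [81.0, 98.0, 102.0]), (-20, 95, [86.0, 94.0, 102.0]), (-10, 96, [85.0, 95.0, 102.0]), (0, 96, [87.0, 94.0, 104.0]), (10, 93, [87.0, 95.0, 102.0]), (20, 100, [91.0, 99.0, 104.0]), (30, 93, [95.0, 100.0, 105.0]), (40, 89, [93.0, 99.0, 104.0]), (50, 60, [89.0, 95.0, 100.0]), (60, 45, [91.0, 94.0, 100.0])]
```

View pics/f.png

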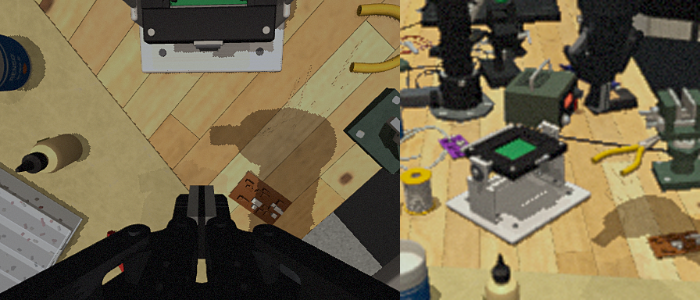

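The carrier is level and upside down, with the green board held in it solder side up. The cover is shut, nothing is under the stand, and the arm is clear.

```bash
python3 -c "
from bench import job
print(job.job_done())"
```

```text
the job is handed in; nothing more can be done
None
```

The job is handed in: the cover is shut and latched, and the carrier has been turned the full half turn to its other stop. I used only the closed fingertips and gripped nothing. It took 13.5 s of the 54 s.

**Last checks:**
- **Carrier:** it lies level upside down, its surface at about z = 99–100 mm across its whole width, and stayed so after I withdrew.
- **Board:** the last picture shows it in the nest, solder side up, and nothing spilled on the stand's foot plate.
- **Cover:** before the turn it lay flat at z ≈ 100 mm, and it did not drop open once upside down.
- **Other things:** those in view in the last pictures stand where they were.

**What did not go to plan:**
- **First pass at the cover missed:** the shut fingers end about 36 mm short of the reported TCP, so they passed over the cover without touching it. I measured the offset, allowed for it and repeated the push.
- **Force at the final stop:** pressing the carrier against its stop briefly read about 38 N vertically (about 40 N in all) at the fingertips. That is far below the 120 N wrist limit. The 40 N limit is for the arm and gripper body, and it was only the fingertips that pressed here.

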